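# Load the blasting cabinet's pass box, inner gate checked first

### The arm

A 7-joint arm with a two-finger parallel gripper is mounted at the origin on the work surface. World frame = base frame: x ahead of the robot, y to its left, z up, the work surface at z = 0. Lengths are in m, angles in degrees, forces in N, time in s.
With the tool pointing down it reaches from about 0.425 to 0.875 m from the base axis. Payload 4.7 kg.
Tool frame: the origin (TCP) lies where the fingers leave the gripper's body, on its centre line; the fingertips stand 70 mm ahead of it and the grasp point (between the pads) lies 51 mm ahead of it (env.tip_reach is the distance from the TCP to the fingertips, in m); z points along the fingers, x is the direction in which the jaws open and shut, and the axes are right-handed (so a half turn about z gives the same grasp; the last joint's range is limited). The gripper opens to 87 mm and grips with 3 to 60 N. Pads are 19 mm wide; open, the fingers measure 117 mm over their backs; the gripper's body (75 mm by 190 mm) begins 51 mm behind the grasp point.
Start: joints at [68.474, 18.392, -4.016, 83.108, 1.295, 78.541, -3.26], TCP at [0.247, -0.601, 0.292] pointing down, gripper open.
Joint ranges: [-163.93, 163.93], [-17.29, 119.83], [-79.2, 71.16], [3.27, 140.29], [-89.18, 269.18], [5.43, 117.66], [-154.24, 154.24]. Speed limits (degrees/s): [147.25, 147.25, 180, 180, 180, 180, 180].

### API

Orientations are given as [roll, pitch, yaw] about the fixed x, y, z axes, in that order (R = Rz(yaw) Ry(pitch) Rx(roll)).
In Python, from cell import env, optics, order gives the robot as it stands.
- The arm moves only by the shell command python3 -m creep 'ROWS' [FORCE]. ROWS is JSON, a list of rows, each a list of 7 numbers: the shift along the tool's x, y, z in cm, then the turn, a rotation vector about the tool's x, y, z in rad, then the opening, from 0 (shut) to 1 (fully open). A call has 1 to 20 rows; each row shifts and turns the pose as measured when the row begins, along the tool's axes as they then stand; what a row does not reach is not made up. A row lasts 1/10 s, in which the tool goes at most 50 mm and 8.59 degrees, less where a joint would pass 70% of its speed; a pose out of reach is approached as far as the arm can. A call with a gripper value outside its range is refused whole. The fingers move at their own pace and stop on an object; FORCE is the grip in N (left out, the last holds). Time passes only in rows, so rows that do not move let the fingers close. It gives the time, the measured TCP pose, the force and the opening at its end, in the units of the state.
- env.get_obs(): the state, without advancing time (a new reading comes with each control period).
- optics.read_camera(name): name is "side" or "top"; returns a dict with "frame" (400x640x3 uint8, blue, green, red), "z_map" (400x640 float32, m along the optical axis (not along the pixel's ray), 0 where there is no reading), "fx", "fy", "cx", "cy" (pixels), "R" (3x3) and "t" (3): a world point X has camera coordinates R X + t. Camera axes: x right, y down, z forward; pixel columns grow to the right and rows downward; lengths in m; the calibration is good to about 2 mm. A picture is of the moment at which its call begins.
- order.sign_off(): hands the job in, once; it reports no verdict.
The state is a dict: "time_s": time; "qpos": joint angles; "joint_velocities": joint speeds; "effort": joint torques, N m; "tool_pos": TCP position; "tool_rot": TCP orientation; "force": force on the tool from outside, world axes, zero at the start; "wrist_torque": the same for the moment, N m; "grip_width": finger opening in m.
Only numpy, scipy, OpenCV 4.12 (cv2) and the standard library are available. Lean on these libraries where they do the work, as an engineer would, in place of code of your own. Each camera call takes 0.05 s, during which the arm holds its last target. There are 200 camera calls.

### The job

Make sure by touch that the pass box's inner gate is shut: with the lid still closed, press its wooden handle firmly down along its slope until it is hard home. Only then swing the outer lid fully open so that it stands by itself, and lay the steel bracket gently, flat on its base, inside the chamber. Leave the lid open and the gate shut, let go of everything, and do not disturb the hammer, the tin or the clamp.

Things in the scene. Friction and masses are not known exactly. Their poses are not given: they have to be found in the camera images.
- pass_box: Grey steel pass box fixed on the bench. Origin: on the bench under the middle of its loading chamber; x away from the robot, y along the duct to the blasting cabinet at the robot's left, z up; yaw within 0.12 rad. Chamber 210 (x) by 270 (y) by 120 mm high outside, walls 5 mm, open on top under the lid. From y +135 mm a closed duct of the same section runs on to the cabinet.
- chamber_floor (a point): Middle of the chamber's inner floor, 5 mm above the bench; axes as pass_box. The clear inside is 200 mm (x) by 260 mm (y).
- gate_top (a point): Centre of the top face of the inner gate's wooden handle, a cross bar 100 mm along its y, 34 mm along its x, 22 mm high. Its z is the gate's slide, pointing the way it opens: in the pass box's x-z plane, 30 degrees (0.524 rad) from vertical, leaning to the robot. Shut: 23 mm along z from pass_box x +30, y 200, z 165 mm, where the steel casing ends. Pressing along -z shuts it.
- gate (a joint): Slide of the inner gate, m: 0 = shut, on a hard stop; up to 0.05 = open (the handle stands that much off the casing). Starts anywhere from shut to 25 mm ajar. Friction holds it where it is left; pushing it takes 2 to 3 N, at home it resists firmly: a touch counts when the fingers press it with over 4 N for 0.2 s.
- lid (a joint): Hinge of the outer lid on top of the chamber, rad: 0 = shut, 1.57 = standing upright, 1.75 = stop. It opens upward about its far (+x) edge; its friction keeps it where it is left. Opening takes about 8 N at the bar.
- lid_hinge (a point): Middle of the lid's hinge line (the line runs along the pass box's y): pass_box x +100, y 0, z 121 mm.
- bracket: Loose welded steel T bracket, about 0.5 kg: base plate 100 mm (x) by 50 mm (y) by 6 mm, with an upright rib along x in its middle, 8 mm thick, its top at 52 mm. Origin: middle of the underside; z up. It lies on the bench to the right of the pass box.
- hammer: Bystander: hammer lying on the bench.
- tin: Bystander: small tin, 72 mm diameter, 85 mm high; origin at the middle of its underside.
- clamp: Bystander: steel F-clamp lying on the bench, 260 mm long along its x.
- pipe_end (a point): Centre of the near end of a fixed round extraction pipe, 100 mm diameter, that runs from here along the pass box's +y, its axis at pass_box x +90, z 345 mm (end at y +140 mm). It hangs over the gate handle and keeps out a hand that comes straight down; a hand tilted along the gate's slide clears it.
- lid_bar (a point): Round steel bar handle on the lid, 12 mm diameter, 120 mm long along its y, on posts at its ends. Origin: middle of the bar. Lid shut: 185 mm nearer the robot than the hinge line, 50 mm above it, at pass_box y -30 mm. Axis 44 mm off the 6 mm thick lid plate, whose front edge is 20 mm nearer the robot. Turns with the lid.
There are look-alikes about, which are no part of the job. Leave any pink or purple look-alike of the bracket alone.

How it is judged:
By the outcome, as a careful person would: the job done as asked, in the order asked, and still so for the second after the job is handed in, with the robot touching nothing.
It also fails if it takes over 67 s, if anything falls off the work surface, if the arm or the gripper's body presses on something with over 40 N, if the wrist force passes 120 N, or if a joint passes its speed limit or range.

## Working session

There is one attempt and no reset: what is moved stays moved. The work goes in short steps, Python scripts to look and compute and a shell command to move; the robot and the scene stay as the last step left them, time stands still between calls to the robot, and variables do not carry over. Pictures are saved under pics/ and viewed, on a budget of 10 in all, crops included, one or two more only if the job needs it, and the job is handed in when it is done.

```bash
ls; mkdir -p pics; python3 - <<'E'
from cell import env, optics
import cv2, numpy as np
o=env.get_obs()
for k in o: print(k, np.round(o[k],3))
print(env.tip_reach)
for n in("side","top"):
    c=optics.read_camera(n); cv2.imwrite(f"pics/{n}0.png",c["frame"]); np.savez(f"{n}0.npz",**c)
    print(n,c["fx"],c["cx"],c["cy"],np.round(c["R"],3).tolist(),np.round(c["t"],3), np.round(-c["R"].T@c["t"],3))
E
```

```text
pics
time_s 0.0
qpos [68.475 18.439 -4.015 83.175  1.295 78.54  -3.261]
joint_velocities [ 0.041 -0.074  0.128  0.048  0.073  0.04  -0.022]
effort [-1.0000e-03 -4.9129e+01 -4.0400e-01 -3.1253e+01 -6.4000e-02  4.4000e-02
  0.0000e+00]
tool_pos [ 0.247 -0.601  0.291]
tool_rot [ 1.79994e+02  1.09000e-01 -6.76660e+01]
force [ 0.117 -0.229  0.173]
wrist_torque [0.016 0.011 0.036]
grip_width 0.087
0.0697
side 368.90128768445703 321.77363746093283 204.35985762456622 [[0.973, -0.232, -0.006], [-0.135, -0.543, -0.829], [0.189, 0.807, -0.559]] [-0.541  0.201  1.356] [ 0.297 -1.112  0.921]
top 446.39755985553944 319.73246858893754 202.30858868459424 [[0.027, -1.0, -0.005], [-0.994, -0.026, -0.104], [0.104, 0.008, -0.995]] [-0.122  0.544  1.603] [ 0.378 -0.12   1.65 ]
```

View pics/side0.png

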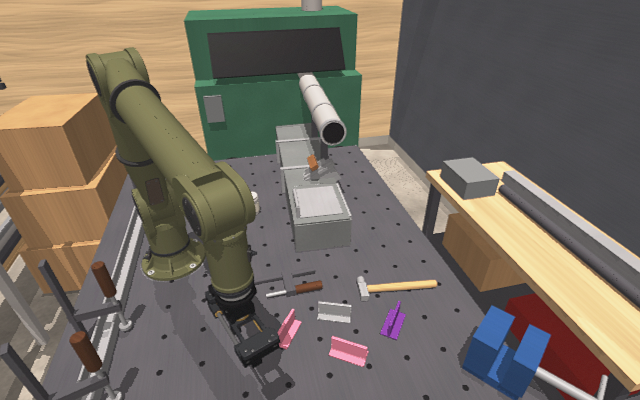

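View pics/top0.png

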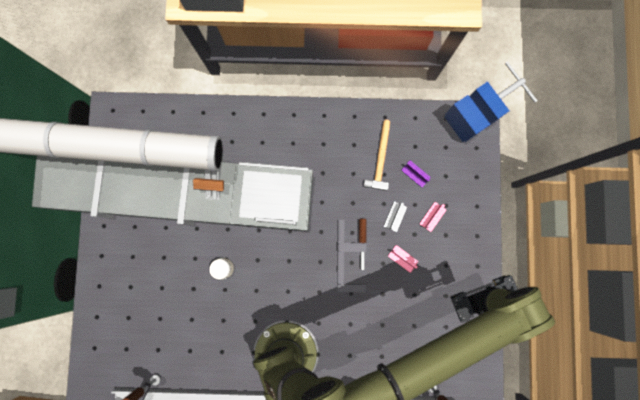

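The candidates for the bracket are:
- grey: top (395,216), side (334,312)
- pink: top (404,258) and (433,216)
- purple: top (416,173)

Grey fits the description: it is steel-coloured and lies to the right of the box. I'll measure it and confirm in one crop.

```bash
cat > h.py <<'E'
import numpy as np, cv2
def cloud(c):
    z=c["z_map"]; v,u=np.indices(z.shape)
    P=np.stack([(u-c["cx"])/c["fx"]*z,(v-c["cy"])/c["fy"]*z,z],-1)
    W=(P-c["t"])@c["R"]; W[z==0]=np.nan; return W
def proj(c,X):
    p=c["R"]@np.asarray(X)+c["t"]; return c["fx"]*p[0]/p[2]+c["cx"],c["fy"]*p[1]/p[2]+c["cy"]
E
python3 - <<'E'
from h import *
T=dict(np.load("top0.npz")); S=dict(np.load("side0.npz"))
def rect(W,m,n):
    p=W[m][:,:2].astype(np.float32); (c,s,a)=cv2.minAreaRect(p); print(n,len(p),np.round(c,4),np.round(s,4),round(a,2))
for n,c in(("top",T),("side",S)):
    W=cloud(c); x,y,z=W[...,0],W[...,1],W[...,2]
    print(n,"bench z",np.nanmedian(z[(abs(z)<.03)]))
    hsv=cv2.cvtColor(c["frame"],cv2.COLOR_BGR2HSV)
    u0,v0=(396,216) if n=="top" else (334,312)
    v,u=np.indices(z.shape)
    near=(abs(u-u0)<(22 if n=="top" else 26))&(abs(v-v0)<20)
    grey=(hsv[...,1]<60)&(hsv[...,2]>120)
    m=near&grey
    print("bracket z pct",np.nanpercentile(z[m],[2,10,50,90,98]))
    rect(W,m&(z<.02),"base");rect(W,m&(z>.035),"rib"); rect(W,m&(z>.044),"ribtop")
    roi=(u>30)&(u<320)&(v>140)&(v<235) if n=="top" else (u>270)&(u<360)&(v>120)&(v<250)
    rect(W,roi&(z>.112)&(z<.135),"box/lid top")
    rect(W,roi&(z>.112)&(z<.135)&(W[...,1]<0.2),"box/lid top near")
    print([ (np.round(b,3),k) for k,b in zip(*np.histogram(z[roi&(z>.09)&(z<.26)],bins=17,range=(.09,.26)))])
    br=(hsv[...,0]<15)&(hsv[...,1]>120)&roi&(z>.15); P=W[br]; print("wood",len(P),P.mean(0),P.min(0),P.max(0))
    if len(P)>5:rect(W,br,"wood")
    b=roi&(z>.15)&(z<.185); print("bar?");P=W[b]; 
    for p,q in list(zip(P,np.argwhere(b)))[::max(1,len(P)//25)]: print(np.round(p,3),q[::-1])
a=cv2.resize(T["frame"][150:300,170:470],(800,400),interpolation=cv2.INTER_CUBIC)
b=cv2.resize(S["frame"][270:370,255:420],None,fx=2,fy=2,interpolation=cv2.INTER_CUBIC)
d=cv2.resize(S["frame"][110:250,250:450],None,fx=1.43,fy=1.43)[:200]
I=np.zeros((600,800,3),np.uint8);I[:400]=a;I[400:600,:b.shape[1]]=b[:200];I[400:400+d.shape[0],400:400+d.shape[1]]=d
cv2.imwrite("pics/crop1.png",I)
E
```

```text
top bench z 0.0003925263722851103
bracket z pct [-0.00716057 -0.00425585  0.0016751   0.01021808  0.05208861]
base 1420 [ 0.5071 -0.391 ] [0.1421 0.1579] 1.3
rib 76 [ 0.5046 -0.3849] [0.009  0.0993] 68.59
ribtop 67 [ 0.5046 -0.3849] [0.009  0.0993] 68.59
box/lid top 14364 [0.5615 0.4079] [0.2595 0.9696] 1.48
box/lid top near 4516 [0.5566 0.0668] [0.2777 0.2153] 86.69
[(np.float64(0.09), np.int64(106)), (np.float64(0.1), np.int64(100)), (np.float64(0.11), np.int64(4499)), (np.float64(0.12), np.int64(8379)), (np.float64(0.13), np.int64(1812)), (np.float64(0.14), np.int64(64)), (np.float64(0.15), np.int64(20)), (np.float64(0.16), np.int64(41)), (np.float64(0.17), np.int64(172)), (np.float64(0.18), np.int64(35)), (np.float64(0.19), np.int64(136)), (np.float64(0.2), np.int64(199)), (np.float64(0.21), np.int64(23)), (np.float64(0.22), np.int64(0)), (np.float64(0.23), np.int64(0)), (np.float64(0.24), np.int64(0)), (np.float64(0.25), np.int64(0))]
wood 289 [0.57859268 0.25895608 0.203459  ] [0.56105372 0.19510269 0.1883449 ] [0.65745861 0.30692646 0.34134811]
wood 289 [0.5905 0.2379] [0.0739
[... 2052 characters left out ...]
]
[0.674 0.385 0.176] [327 151]
[0.675 0.388 0.165] [327 153]
[0.675 0.391 0.153] [327 155]
[0.616 0.26  0.18 ] [321 164]
[0.653 0.234 0.184] [331 165]
[0.646 0.237 0.179] [329 166]
[0.631 0.23  0.18 ] [326 167]
[0.612 0.244 0.17 ] [321 168]
[0.547 0.269 0.16 ] [305 169]
[0.624 0.238 0.166] [324 169]
[0.554 0.259 0.16 ] [307 170]
[0.614 0.235 0.165] [322 170]
[0.541 0.262 0.155] [304 171]
[0.598 0.242 0.158] [318 171]
[0.664 0.238 0.151] [333 171]
[0.61  0.237 0.155] [321 172]
[0.601 0.235 0.152] [319 173]
[0.465 0.067 0.179] [294 192]
[0.465 0.044 0.175] [295 196]
[0.467 0.015 0.176] [297 200]
[ 0.458 -0.016  0.175] [296 205]
[ 0.455 -0.029  0.167] [296 209]
[ 0.462 -0.029  0.153] [298 212]
```

View pics/crop1.png

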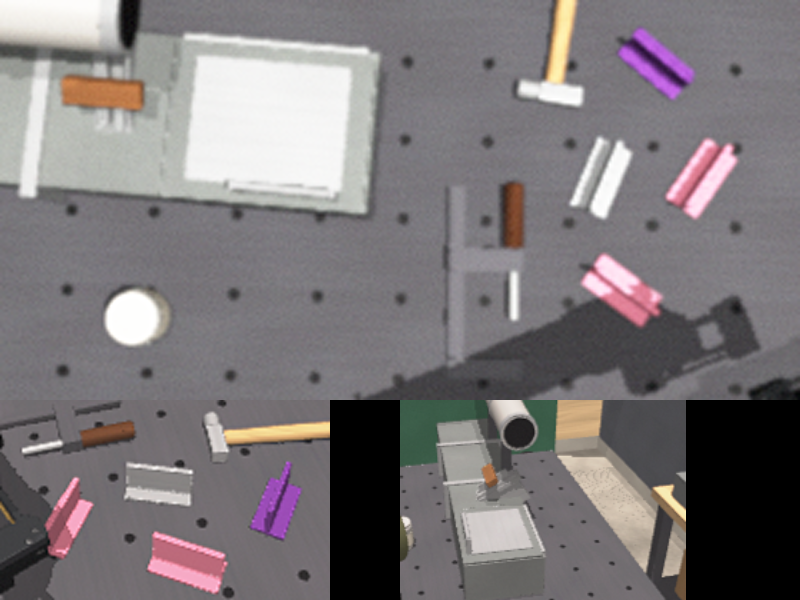

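The crop confirms it: crop (600,180), top view (395,216), shows the only grey T bracket, with the pinks and the purple around it. The orange handle is at top (208,185), the lid bar at top (275,220) and the pipe end at top (215,153). Next I'll fit the box pose.

```bash
cat >> h.py <<'E'
from scipy.spatial.transform import Rotation as Ro
def plan(Rt,pt,N=None,obs=None,frac=(.045,.12)):
    """identical rows bringing the tool to (Rt,pt)"""
    from cell import env
    o=obs or env.get_obs(); R0=Ro.from_euler("xyz",o["tool_rot"],degrees=True); p0=np.array(o["tool_pos"])
    w=(R0.inv()*Rt).as_rotvec(); d=R0.inv().apply(np.array(pt)-p0)
    if N is None: N=int(max(1,np.ceil(np.linalg.norm(d)/frac[0]),np.ceil(np.linalg.norm(w)/frac[1])))
    M=sum(Ro.from_rotvec(w/N*k).as_matrix() for k in range(N)); s=np.linalg.solve(M,d)
    p=p0.copy();R=R0;path=[]
    for k in range(N): p=p+R.apply(s);R=R*Ro.from_rotvec(w/N);path.append(np.round(p,3).tolist())
    print("N",N,"row [cm]",np.round(s*100,2).tolist(),"rad",np.round(w/N,4).tolist(),"mid",path[N//2],"end",path[-1])
def state():
    from cell import env
    o=env.get_obs(); print(o["time_s"],"pos",np.round(o["tool_pos"],4),"rot",np.round(o["tool_rot"],1),"F",np.round(o["force"],1),"w",round(float(o["grip_width"]),4),"q",np.round(o["qpos"],1)); return o
E
python3 - <<'E'
from h import *
T=dict(np.load("top0.npz")); S=dict(np.load("side0.npz"))
for n,c in(("top",T),("side",S)):
    W=cloud(c).reshape(-1,3); W=W[~np.isnan(W[:,0])]
    m=(W[:,2]>.108)&(W[:,2]<.14)&(W[:,0]>.4)&(W[:,0]<.72)&(W[:,1]>-.12)&(W[:,1]<.75); P=W[m]
    lo,hi,ys=[],[],[]
    for y in np.arange(-.05,.7,.02):
        q=P[(abs(P[:,1]-y)<.01)][:,0]
        if len(q)>8: ys.append(y);lo.append(np.percentile(q,1));hi.append(np.percentile(q,99))
    ys,lo,hi=map(np.array,(ys,lo,hi))
    for nm,a in(("near",lo),("far",hi)):
        k=np.ones(len(ys),bool)
        for _ in range(6):
            f=np.polyfit(ys[k],a[k],1); r=a-np.polyval(f,ys); k=abs(r)<max(.003,1.5*np.median(abs(r)))
        print(n,nm,"x=%.4f y + %.4f"%tuple(f),"yaw",-np.degrees(np.arctan(f[0])),k.sum(),len(k))
    xs=np.arange(.49,.63,.015); e=[P[abs(P[:,0]-x)<.008][:,1].min() for x in xs]; print("end edge y",np.round(e,3),np.polyfit(xs,e,1))
    # lid bar
    B=W[(W[:,2]>.166)&(W[:,2]<.19)&(W[:,0]>.44)&(W[:,0]<.49)&(W[:,1]>-.06)&(W[:,1]<.13)]
    print("bar",len(B),B.mean(0).round(4),B.min(0).round(3),B.max(0).round(3),np.polyfit(B[:,1],B[:,0],1))
    L=W[(W[:,2]>.118)&(W[:,2]<.14)&(abs(W[:,0]-.56)<.06)&(abs(W[:,1]-.065)<.08)]; print("lid plate z",np.median(L[:,2]))
    hsv=cv2.cvtColor(c["frame"],cv2.COLOR_BGR2HSV).reshape(-1,3); W=cloud(c).reshape(-1,3)
    m=(hsv[:,0]<15)&(hsv[:,1]>120)&(W[:,2]>.17)&(W[:,2]<.24)&(abs(W[:,0]-.575)<.04)&(abs(W[:,1]-.26)<.07);P=W[m]
    print("wood median",np.median(P,0).round(4),len(P),np.percentile(P,3,axis=0).round(3),np.percentile(P,97,axis=0).round(3))
E
```

```text
top near x=0.0594 y + 0.4462 yaw -3.3989009075082253 34 38
top far x=-0.0036 y + 0.6605 yaw 0.2085722213892644 26 38
end edge y [-0.069 -0.069 -0.068 -0.071 -0.071 -0.07  -0.073 -0.073 -0.076 -0.075] [-0.05642017 -0.04005456]
bar 141 [0.4669 0.0363 0.175 ] [ 0.457 -0.028  0.168] [0.475 0.102 0.189] [0.05694523 0.46487757]
lid plate z 0.12987319000010678
wood median [0.5785 0.259  0.2035] 288 [0.563 0.215 0.194] [0.595 0.303 0.211]
side near x=0.0588 y + 0.4437 yaw -3.3669685593707634 30 38
side far x=0.0480 y + 0.6531 yaw -2.7494860720172003 20 38
end edge y [-0.073 -0.073 -0.076 -0.073 -0.076 -0.078 -0.078 -0.079 -0.08  -0.083] [-0.06890889 -0.03842202]
bar 68 [0.4633 0.0247 0.1754] [ 0.455 -0.032  0.167] [0.473 0.097 0.181] [0.05483597 0.46196302]
lid plate z 0.13039145484819734
wood median [0.5744 0.2363 0.2027] 107 [0.562 0.209 0.186] [0.589 0.3   0.211]
```

```bash
cat >> h.py <<'E'
YAW=-3.4; O=np.array([.553,.060,0.]); RB=Ro.from_euler("z",YAW,degrees=True)
B=lambda v: O+RB.apply(np.array(v)/1000.)          # box mm -> world m
iB=lambda p: RB.inv().apply(np.array(p)-O)*1000
g=np.array([-.5,0,np.sqrt(.75)])
RG=RB*Ro.from_matrix(np.column_stack([[0,1,0],[np.sqrt(.75),0,.5],-g]))   # pressing orientation
gate=lambda q,gap=0: B(np.array([30,200,165])+g*(23+q+gap+69.7))           # TCP
def gateq(o=None):
    p=iB(o["tool_pos"])-np.array([30,200,165]); return "slide mm %.1f cross x %.1f y %.1f"%(p@g-23-69.7,p@[g[2],0,-g[0]],p[1])
E
python3 - <<'E'
from h import *
o=state()
R=Ro.from_euler("xyz",[180,0,10],degrees=True)
plan(R,[.50,0,.40])
o2=dict(o);o2["tool_pos"]=[.5,0,.4];o2["tool_rot"]=[180,0,10]
plan(RG,gate(22,40),obs=o2); print(gate(22,40),gate(0))
E
```

```text
0.1 pos [ 0.2468 -0.6009  0.2913] rot [ 1.80e+02  1.00e-01 -6.77e+01] F [-1.  -0.1  0.1] w 0.0869 q [68.5 18.4 -4.  83.2  1.3 78.5 -3.3]
N 15 row [cm] [-0.7, -4.64, -0.72] rad [-0.0001, 0.0001, -0.0904] mid [0.488, -0.323, 0.349] end [0.5, 0.0, 0.4]
N 12 row [cm] [1.67, -1.75, 0.56] rad [-0.0369, 0.0291, -0.1087] mid [0.548, 0.157, 0.353] end [0.518, 0.262, 0.299]
[0.51759462 0.26245612 0.29897413] [0.54854005 0.26061762 0.24528055]
```

```bash
python3 - <<'E'
from h import *
o=state()
R=Ro.from_euler("xyz",[180,0,65],degrees=True)
plan(R,[.44,0.02,.38],N=20)
E
```

```text
0.1 pos [ 0.2468 -0.6009  0.2913] rot [ 1.80e+02  1.00e-01 -6.77e+01] F [-1.  -0.1  0.1] w 0.0869 q [68.5 18.4 -4.  83.2  1.3 78.5 -3.3]
N 20 row [cm] [0.9, -4.01, -0.44] rad [-0.0001, 0.0001, -0.1158] mid [0.556, -0.314, 0.34] end [0.44, 0.02, 0.38]
```

```bash
python3 -m creep '[[0.9,-4,-0.45,0,0,-0.116,0],[0.9,-4,-0.45,0,0,-0.116,0],[0.9,-4,-0.45,0,0,-0.116,0],[0.9,-4,-0.45,0,0,-0.116,0],[0.9,-4,-0.45,0,0,-0.116,0],[0.9,-4,-0.45,0,0,-0.116,0],[0.9,-4,-0.45,0,0,-0.116,0],[0.9,-4,-0.45,0,0,-0.116,0],[0.9,-4,-0.45,0,0,-0.116,0],[0.9,-4,-0.45,0,0,-0.116,0],[0.9,-4,-0.45,0,0,-0.116,0],[0.9,-4,-0.45,0,0,-0.116,0],[0.9,-4,-0.45,0,0,-0.116,0],[0.9,-4,-0.45,0,0,-0.116,0],[0.9,-4,-0.45,0,0,-0.116,0],[0.9,-4,-0.45,0,0,-0.116,0],[0.9,-4,-0.45,0,0,-0.116,0]]' 20; python3 - <<'E'
from h import *
o=state()
plan(RG,gate(22,40))
E
```

```text
time_s: 1.8
tool_pos: [0.5027, -0.0599, 0.3584]
tool_rot: [-178.7, 0.1, 49.3]
force: [0.5, -0.4, 0.7]
grip_width: 0.0006
1.8 pos [ 0.5027 -0.0599  0.3584] rot [-1.787e+02  1.000e-01  4.930e+01] F [ 0.5 -0.4  0.7] w 0.0006 q [ 41.6   1.8 -37.9  95.3   0.3  84.4  53. ]
N 8 row [cm] [3.76, -1.69, 0.51] rad [-0.066, 0.0205, -0.0798] mid [0.533, 0.143, 0.329] end [0.518, 0.262, 0.299]
```

```bash
python3 -m creep '[[3.8,-1.7,0.5,-0.066,0.02,-0.08,0],[3.8,-1.7,0.5,-0.066,0.02,-0.08,0],[3.8,-1.7,0.5,-0.066,0.02,-0.08,0],[3.8,-1.7,0.5,-0.066,0.02,-0.08,0],[3.8,-1.7,0.5,-0.066,0.02,-0.08,0],[3.8,-1.7,0.5,-0.066,0.02,-0.08,0],[3.8,-1.7,0.5,-0.066,0.02,-0.08,0],[3.8,-1.7,0.5,-0.066,0.02,-0.08,0]]'; python3 - <<'E'
from h import *
o=state();print(gateq(o))
plan(RG,gate(22,15)); plan(RG,gate(22,15),N=3)
E
```

```text
time_s: 2.6
tool_pos: [0.5127, 0.2773, 0.2976]
tool_rot: [148.6, 0.7, 88.1]
force: [0.9, -0.4, 0.1]
grip_width: 0.0003
2.6 pos [0.5127 0.2773 0.2976] rot [148.6   0.7  88.1] F [ 0.9 -0.4  0.1] w 0.0003 q [ 23.9  -3.9 -62.6 110.5  22.8  49.6  37.4]
slide mm 63.7 cross x -5.7 y 14.6
N 1 row [cm] [-1.48, 0.46, 2.68] rad [0.0246, -0.0021, 0.0288] mid [0.53, 0.262, 0.277] end [0.53, 0.262, 0.277]
N 3 row [cm] [-0.49, 0.17, 0.89] rad [0.0082, -0.0007, 0.0096] mid [0.524, 0.267, 0.284] end [0.53, 0.262, 0.277]
```

```bash
python3 -m creep '[[-0.6,0.2,1.0,0.008,0,0.01,0],[-0.5,0.2,0.9,0.008,0,0.01,0],[-0.4,0.2,0.8,0.008,0,0.01,0],[0,0,0,0,0,0,0]]'; python3 - <<'E'
from h import *
o=state();print(gateq(o))
plan(RG,gate(5)); 
E
```

```text
time_s: 3.0
tool_pos: [0.5269, 0.2669, 0.2738]
tool_rot: [150.2, -0.1, 87.3]
force: [0.5, -0.2, 0.3]
grip_width: 0.0004
3.0 pos [0.5269 0.2669 0.2738] rot [ 1.502e+02 -1.000e-01  8.730e+01] F [ 0.5 -0.2  0.3] w 0.0004 q [ 24.4   0.4 -62.7 110.8  26.2  48.6  35.1]
slide mm 35.7 cross x -4.8 y 5.0
N 1 row [cm] [-0.53, 0.49, 3.06] rad [-0.0037, -0.0068, 0.0096] mid [0.546, 0.261, 0.25] end [0.546, 0.261, 0.25]
```

```bash
python3 -m creep '[[-0.3,0.3,0.4,0,0,0.01,0],[-0.2,0.2,0.5,0,0,0,0],[0,0,0.6,0,0,0,0],[0,0,0.6,0,0,0,0]]'; python3 - <<'E'
from h import *
o=state();print(gateq(o))
E
python3 -m creep '[[0,0,0.6,0,0,0,0],[0,0,0.6,0,0,0,0]]'; python3 - <<'E'
from h import *
o=state();print(gateq(o))
E
```

```text
time_s: 3.4
tool_pos: [0.5444, 0.2583, 0.2582]
tool_rot: [150.2, -0.5, 86.4]
force: [-3.1, 0.8, 0.8]
grip_width: 0.0005
3.4 pos [0.5444 0.2583 0.2582] rot [150.2  -0.5  86.4] F [-3.1  0.8  0.8] w 0.0005 q [ 24.    4.2 -62.1 110.8  31.   47.7  31.6]
slide mm 13.2 cross x 3.1 y -2.6
time_s: 3.6
tool_pos: [0.5509, 0.2579, 0.247]
tool_rot: [150.2, -0.4, 86.4]
force: [-15.4, -0.9, 23.4]
grip_width: 0.0008
3.6 pos [0.5509 0.2579 0.247 ] rot [150.2  -0.4  86.4] F [-15.4  -0.9  23.4] w 0.0008 q [ 22.9   6.3 -61.7 110.9  34.1  47.3  29.4]
slide mm 0.3 cross x 3.0 y -2.5
```

```bash
python3 -m creep '[[0,0,0.2,0,0,0,0],[0,0,0.2,0,0,0,0]]'; python3 -m creep '[[0,0,0.2,0,0,0,0],[0,0,0.2,0,0,0,0]]'; python3 -m creep '[[0,0,0.2,0,0,0,0],[0,0,0.2,0,0,0,0]]'; python3 - <<'E'
from h import *
o=state();print(gateq(o))
E
```

```text
time_s: 3.8
tool_pos: [0.551, 0.2587, 0.247]
tool_rot: [150.2, 0.1, 86.2]
force: [-23.4, -8.2, 25.3]
grip_width: 0.0002
time_s: 4.0
tool_pos: [0.5509, 0.2593, 0.247]
tool_rot: [150.1, 0.6, 86.1]
force: [-19.0, -5.7, 22.4]
grip_width: 0.0005
time_s: 4.2
tool_pos: [0.5509, 0.2599, 0.247]
tool_rot: [150.0, 1.1, 86.0]
force: [-19.3, -6.2, 21.5]
grip_width: 0.0002
4.2 pos [0.5509 0.2599 0.247 ] rot [150.    1.1  86. ] F [-19.3  -6.2  21.5] w 0.0002 q [ 21.2   7.5 -61.4 110.3  36.9  49.5  27.2]
slide mm 0.3 cross x 2.9 y -0.6
```

The gate is home: 0.3 mm on the slide, about 29 N held for 0.6 s. I'll retreat and go to the lid bar.

```bash
cat >> h.py <<'E'
def barp(th,graspz=51,lift=0): # TCP world for bar at lid angle th, tool down
    c,s=np.cos(th),np.sin(th); return B([100-185*c+50*s,-30,121+185*s+50*c+graspz+lift])
RD=lambda yaw: Ro.from_euler("xyz",[180,0,YAW+yaw],degrees=True)
E
python3 -m creep '[[0,0,-3,0,0,0,0],[-2,-1,-4,0,0,0,0],[-4,-1.5,-2,0,0,0,0]]'; python3 - <<'E'
from h import *
o=state();print(gateq(o)); print(barp(0,51,70))
plan(RD(0),barp(0,51,70)); 
E
```

```text
time_s: 4.5
tool_pos: [0.4874, 0.215, 0.306]
tool_rot: [150.6, 1.0, 86.6]
force: [0.6, -1.8, -1.1]
grip_width: 0.0009
4.5 pos [0.4874 0.215  0.306 ] rot [150.6   1.   86.6] F [ 0.6 -1.8 -1.1] w 0.0009 q [ 27.1 -15.5 -54.9 114.9   4.8  49.6  55. ]
slide mm 81.7 cross x -20.1 y -49.1
[0.46637042 0.03509385 0.292     ]
N 14 row [cm] [-1.13, 0.86, 0.28] rad [0.0297, -0.0278, 0.1098] mid [0.512, 0.106, 0.307] end [0.466, 0.035, 0.292]
```

```bash
python3 -m creep '[[-1.1,0.9,0.3,0.03,-0.028,0.11,1],[-1.1,0.9,0.3,0.03,-0.028,0.11,1],[-1.1,0.9,0.3,0.03,-0.028,0.11,1],[-1.1,0.9,0.3,0.03,-0.028,0.11,1],[-1.1,0.9,0.3,0.03,-0.028,0.11,1],[-1.1,0.9,0.3,0.03,-0.028,0.11,1],[-1.1,0.9,0.3,0.03,-0.028,0.11,1],[-1.1,0.9,0.3,0.03,-0.028,0.11,1],[-1.1,0.9,0.3,0.03,-0.028,0.11,1],[-1.1,0.9,0.3,0.03,-0.028,0.11,1],[-1.1,0.9,0.3,0.03,-0.028,0.11,1],[-1.1,0.9,0.3,0.03,-0.028,0.11,1],[-1.1,0.9,0.3,0.03,-0.028,0.11,1]]' 30; python3 - <<'E'
from h import *
o=state()
plan(RD(0),barp(0,51,70)); plan(RD(0),barp(0,51,40),N=4)
E
```

```text
time_s: 5.8
tool_pos: [0.4776, 0.0324, 0.3018]
tool_rot: [177.7, -2.1, -0.7]
force: [-0.0, 0.3, -0.2]
grip_width: 0.086
5.8 pos [0.4776 0.0324 0.3018] rot [177.7  -2.1  -0.7] F [-0.   0.3 -0.2] w 0.086 q [ 49.7  -3.9 -55.3 105.4  -0.7  75.   -6.1]
N 1 row [cm] [-1.16, -0.29, 0.92] rad [0.0395, -0.0382, 0.0467] mid [0.466, 0.035, 0.292] end [0.466, 0.035, 0.292]
N 4 row [cm] [-0.31, -0.08, 0.99] rad [0.0099, -0.0096, 0.0117] mid [0.469, 0.034, 0.272] end [0.466, 0.035, 0.262]
```

```bash
python3 -m creep '[[-0.3,-0.1,1,0.01,-0.01,0.012,1],[-0.3,-0.1,1,0.01,-0.01,0.012,1],[-0.3,-0.1,1,0.01,-0.01,0.012,1],[-0.3,0,1,0.01,-0.01,0.012,1],[0,0,1.5,0,0,0,1],[0,0,1.5,0,0,0,1],[0,0,0,0,0,0,1]]'; python3 - <<'E'
from h import *
o=state()
plan(RD(0),barp(0,51,0),N=2)
from cell import optics
c=optics.read_camera("side"); cv2.imwrite("pics/bar.png",cv2.resize(c["frame"][130:270,210:400],None,fx=4,fy=4,interpolation=cv2.INTER_CUBIC))
E
```

```text
time_s: 6.5
tool_pos: [0.4647, 0.0359, 0.2236]
tool_rot: [-179.9, 0.4, -3.3]
force: [-0.4, -0.3, 0.1]
grip_width: 0.0871
6.5 pos [0.4647 0.0359 0.2236] rot [-179.9    0.4   -3.3] F [-0.4 -0.3  0.1] w 0.0871 q [ 49.1   1.3 -56.4 111.6   0.9  68.1 -10.9]
N 2 row [cm] [0.09, 0.03, 0.08] rad [-0.0013, 0.0037, 0.0011] mid [0.466, 0.035, 0.222] end [0.466, 0.035, 0.222]
```

View pics/bar.png

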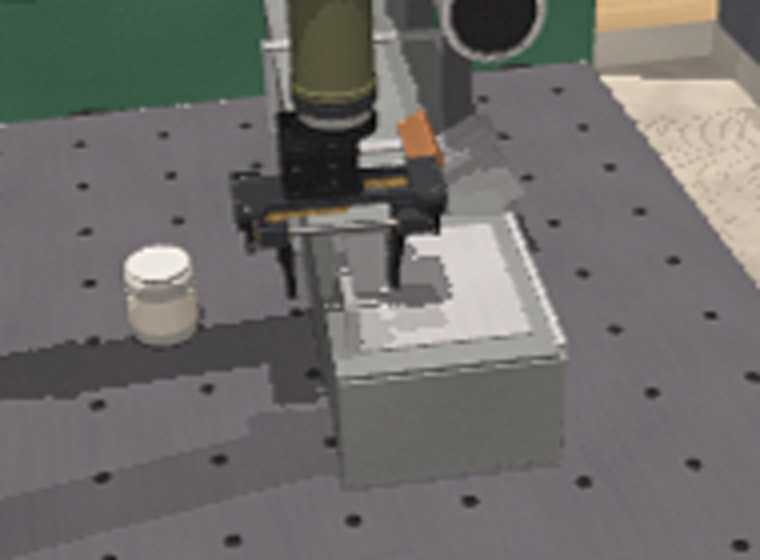

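The picture shows the open fingers at crop (290,280) and (395,275), straddling the bar at (347,290). Closing.

```bash
python3 -m creep '[[0.1,0,0.1,0,0,0,0],[0,0,0,0,0,0,0],[0,0,0,0,0,0,0],[0,0,0,0,0,0,0],[0,0,0,0,0,0,0],[0,0,0,0,0,0,0],[0,0,0,0,0,0,0]]' 30; python3 - <<'E'
from h import *
o=state(); print(iB(o["tool_pos"]))
P=[barp(t) for t in np.arange(0,1.7,.1)]
for a,b,t in zip(P[:-1],P[1:],np.arange(0,1.7,.1)):
    d=RB.inv().apply(b-a)*100; print(round(t+.1,1),"x %.2f z(tool) %.2f"%(d[0],-d[2]),iB(b).round())
E
```

```text
time_s: 7.25
tool_pos: [0.4681, 0.0368, 0.2261]
tool_rot: [-179.9, 0.1, -3.2]
force: [0.4, -0.8, -0.3]
grip_width: 0.0389
7.25 pos [0.4681 0.0368 0.2261] rot [-1.799e+02  1.000e-01 -3.200e+00] F [ 0.4 -0.8 -0.3] w 0.0389 q [ 49.    1.4 -56.5 111.2   1.1  68.1 -11.1]
[-83.40848387 -28.15511212 226.1404644 ]
0.1 x 0.59 z(tool) -1.82 [-79. -30. 240.]
0.2 x 0.77 z(tool) -1.75 [-71. -30. 258.]
0.3 x 0.94 z(tool) -1.67 [-62. -30. 274.]
0.4 x 1.10 z(tool) -1.57 [-51. -30. 290.]
0.5 x 1.25 z(tool) -1.45 [-38. -30. 305.]
0.6 x 1.39 z(tool) -1.32 [-24. -30. 318.]
0.7 x 1.52 z(tool) -1.17 [ -9. -30. 329.]
0.8 x 1.63 z(tool) -1.01 [  7. -30. 340.]
0.9 x 1.72 z(tool) -0.84 [ 24. -30. 348.]
1.0 x 1.79 z(tool) -0.67 [ 42. -30. 355.]
1.1 x 1.85 z(tool) -0.49 [ 61. -30. 360.]
1.2 x 1.89 z(tool) -0.30 [ 80. -30. 363.]
1.3 x 1.91 z(tool) -0.11 [ 99. -30. 364.]
1.4 x 1.91 z(tool) 0.08 [118. -30. 363.]
1.5 x 1.90 z(tool) 0.27 [137. -30. 360.]
1.6 x 1.86 z(tool) 0.46 [155. -30. 355.]
```

```bash
python3 -m creep '[[-0.1,0,0.2,0,0,0,0],[0,0,0.1,0,0,0,0],[0,0,0,0,0,0,0],[0,0,0,0,0,0,0],[0,0,0,0,0,0,0],[0,0,0,0,0,0,0]]' 30; python3 - <<'E'
from h import *
o=state(); print(iB(o["tool_pos"]))
E
```

```text
time_s: 7.85
tool_pos: [0.4666, 0.0368, 0.2228]
tool_rot: [-179.9, 0.1, -3.2]
force: [-0.3, 0.5, 0.3]
grip_width: 0.0115
7.85 pos [0.4666 0.0368 0.2228] rot [-1.799e+02  1.000e-01 -3.200e+00] F [-0.3  0.5  0.3] w 0.0115 q [ 49.    1.4 -56.5 111.6   1.1  67.7 -11.1]
[-84.85433318 -28.26010729 222.8081315 ]
```

```bash
python3 -m creep '[[0.5,0,-1.2,0,0,0,0],[0.6,0,-1.6,0,0,0,0],[0.8,0,-1.7,0,0,0,0],[0.9,0,-1.7,0,0,0,0]]'; python3 - <<'E'
from h import *
o=state(); p=iB(o["tool_pos"]); v=p-[100,0,121+51]; print(p.round(1),"r",np.hypot(v[0],v[2]),"th",np.arctan2(v[2],-v[0])-np.arctan2(50,185))
E
```

```text
time_s: 8.25
tool_pos: [0.4927, 0.0351, 0.2812]
tool_rot: [-179.8, 0.6, -3.2]
force: [9.1, 2.5, -16.8]
grip_width: 0.0111
8.25 pos [0.4927 0.0351 0.2812] rot [-179.8    0.6   -3.2] F [  9.1   2.5 -16.8] w 0.0111 q [ 48.6   3.1 -56.4 103.7   2.3  75.1 -11.6]
[-58.8 -28.4 281.2] r 192.68004243035213 th 0.33846633886660943
```

```bash
python3 -m creep '[[1.1,0,-1.6,0,0,0,0],[1.2,0,-1.5,0,0,0,0],[1.3,0,-1.4,0,0,0,0],[1.5,0,-1.2,0,0,0,0]]'; python3 - <<'E'
from h import *
o=state(); p=iB(o["tool_pos"]); v=p-[100,0,121+51]; print(p.round(1),"r",np.hypot(v[0],v[2]),"th",np.arctan2(v[2],-v[0])-np.arctan2(50,185))
E
python3 -m creep '[[1.5,0,-1.1,0,0,0,0],[1.6,0,-0.9,0,0,0,0],[1.7,0,-0.75,0,0,0,0]]'; python3 - <<'E'
from h import *
o=state(); p=iB(o["tool_pos"]); v=p-[100,0,121+51]; print(p.round(1),"r",np.hypot(v[0],v[2]),"th",np.arctan2(v[2],-v[0])-np.arctan2(50,185))
E
```

```text
time_s: 8.65
tool_pos: [0.5431, 0.0319, 0.334]
tool_rot: [-179.5, 1.2, -3.2]
force: [-6.2, 2.0, -6.0]
grip_width: 0.0113
8.65 pos [0.5431 0.0319 0.334 ] rot [-179.5    1.2   -3.2] F [-6.2  2.  -6. ] w 0.0113 q [ 44.6  10.9 -56.6  92.4   8.4  82.7 -16. ]
[ -8.2 -28.7 334. ] r 194.7645517146968 th 0.718027040252404
time_s: 8.95
tool_pos: [0.5869, 0.0293, 0.3573]
tool_rot: [-179.5, 2.6, -3.2]
force: [-8.8, 0.8, 1.9]
grip_width: 0.0109
8.95 pos [0.5869 0.0293 0.3573] rot [-179.5    2.6   -3.2] F [-8.8  0.8  1.9] w 0.0109 q [ 39.   18.5 -55.4  83.2  13.9  88.4 -19.2]
[ 35.7 -28.7 357.3] r 196.16863696060832 th 0.972845595753077
```

```bash
python3 -m creep '[[1.8,0,-0.55,0,0,0,0],[1.9,0,-0.35,0,0.01,0,0],[1.9,0,-0.1,0,0.01,0,0]]'; python3 - <<'E'
from h import *
o=state(); p=iB(o["tool_pos"]); v=p-[100,0,121+51]; print(p.round(1),"r",np.hypot(v[0],v[2]),"th",np.arctan2(v[2],-v[0])-np.arctan2(50,185))
E
python3 -m creep '[[1.9,0,0.05,0,0.01,0,0],[1.9,0,0.2,0,0.01,0,0]]'; python3 - <<'E'
from h import *
o=state(); p=iB(o["tool_pos"]); v=p-[100,0,121+51]; print(p.round(1),"r",np.hypot(v[0],v[2]),"th",np.arctan2(v[2],-v[0])-np.arctan2(50,185))
E
```

```text
time_s: 9.25
tool_pos: [0.6389, 0.0262, 0.369]
tool_rot: [-179.6, 2.6, -3.2]
force: [-6.3, -0.1, 4.7]
grip_width: 0.0108
9.25 pos [0.6389 0.0262 0.369 ] rot [-179.6    2.6   -3.2] F [-6.3 -0.1  4.7] w 0.0108 q [ 33.   25.5 -53.5  74.2  19.   92.2 -20.9]
[ 87.7 -28.6 369. ] r 197.42465220501512 th 1.2447336034126244
time_s: 9.45
tool_pos: [0.6756, 0.024, 0.3692]
tool_rot: [-179.7, 1.8, -3.2]
force: [-6.7, 0.1, 7.3]
grip_width: 0.011
9.45 pos [0.6756 0.024  0.3692] rot [-179.7    1.8   -3.2] F [-6.7  0.1  7.3] w 0.011 q [ 29.4  29.6 -52.1  68.8  22.   93.3 -21.3]
[124.5 -28.7 369.2] r 198.70095990196458 th 1.4303132041168218
```

```bash
python3 -m creep '[[1.8,0,0.4,0,0.005,0,0],[1.8,0,0.6,0,0,0,0],[1.0,0,0.4,0,0,0,0]]'; python3 - <<'E'
from h import *
o=state(); p=iB(o["tool_pos"]); v=p-[100,0,121+51]; print(p.round(1),"r",np.hypot(v[0],v[2]),"th",np.arctan2(v[2],-v[0])-np.arctan2(50,185))
from cell import optics
c=optics.read_camera("side"); cv2.imwrite("pics/open.png",cv2.resize(c["frame"][90:260,210:400],None,fx=3,fy=3,interpolation=cv2.INTER_CUBIC))
E
```

```text
time_s: 9.75
tool_pos: [0.7208, 0.0211, 0.3587]
tool_rot: [-179.6, 1.8, -3.3]
force: [-4.4, 0.5, 1.7]
grip_width: 0.0107
9.75 pos [0.7208 0.0211 0.3587] rot [-179.6    1.8   -3.3] F [-4.4  0.5  1.7] w 0.0107 q [ 24.8  35.3 -50.1  61.6  25.4  95.1 -21.1]
[169.8 -28.9 358.7] r 199.29957091420596 th 1.6645356431963652
```

View pics/open.png

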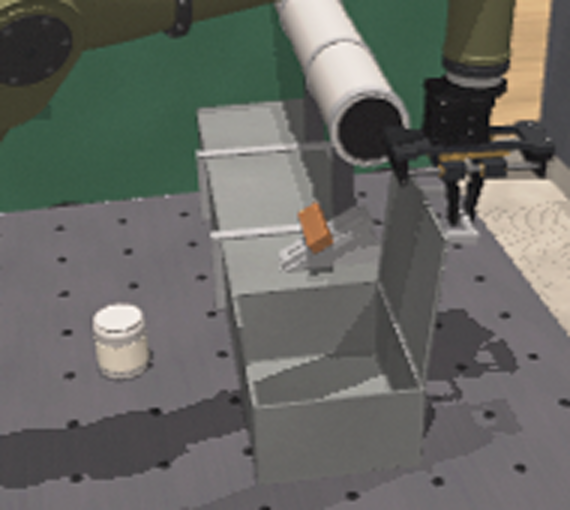

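The lid stands past upright: plate at crop (410,270), bar in the fingers at (460,230). I'll open only partly so the inner finger doesn't push the plate, then lift.

```bash
python3 -m creep '[[0,0,0,0,0,0,0.35],[0,0,0,0,0,0,0.35],[0,0,0,0,0,0,0.35],[0,0,0,0,0,0,0.35]]'; python3 - <<'E'
from h import *
o=state();print(iB(o["tool_pos"]))
E
python3 -m creep '[[0,0,-2,0,0,0,0.35],[0,0,-4,0,0,0,0.35],[0,0,-4,0,0,0,0.35],[0,0,-2,0,0,0,0.35]]'; python3 - <<'E'
from h import *
o=state()
for yaw in(68.4,-111.6):plan(Ro.from_euler("xyz",[180,0,yaw],degrees=True),[.503,-.386,.25])
E
```

```text
time_s: 10.2
tool_pos: [0.7229, 0.0196, 0.3582]
tool_rot: [-179.6, 1.7, -3.5]
force: [-0.2, -0.2, 0.1]
grip_width: 0.029
10.2 pos [0.7229 0.0196 0.3582] rot [-179.6    1.7   -3.5] F [-0.2 -0.2  0.1] w 0.029 q [ 24.8  35.5 -50.   61.5  25.5  94.9 -21.1]
[171.99755644 -30.26441577 358.19893968]
time_s: 10.6
tool_pos: [0.7247, 0.0161, 0.4777]
tool_rot: [-179.8, 2.1, -3.6]
force: [0.0, 0.4, 0.1]
grip_width: 0.0305
10.6 pos [0.7247 0.0161 0.4777] rot [-179.8    2.1   -3.6] F [0.  0.4 0.1] w 0.0305 q [ 18.5  36.6 -49.   44.1  27.3 109.6 -18.9]
N 12 row [cm] [-3.44, 2.17, 1.95] rad [-0.0022, 0.0024, -0.1047] mid [0.53, -0.186, 0.347] end [0.503, -0.386, 0.25]
N 16 row [cm] [1.46, 3.0, 1.41] rad [0.002, 0.0018, 0.1178] mid [0.698, -0.269, 0.348] end [0.503, -0.386, 0.25]
```

```bash
python3 -m creep '[[-3,3,0,0,0,-0.1,1],[-3,3,0,0,0,-0.1,1],[-3.5,2.2,1,0,0,-0.105,1],[-3.5,2.2,2,0,0,-0.105,1],[-3.5,2.2,2,0,0,-0.105,1],[-3.5,2.2,2,0,0,-0.105,1],[-3.5,2.2,2,0,0,-0.105,1],[-3.5,2.2,2,0,0,-0.105,1],[-3.5,2.2,2,0,0,-0.105,1],[-3.5,2.2,2,0,0,-0.105,1]]'; python3 - <<'E'
from h import *
o=state()
for yaw in(68.4,):plan(Ro.from_euler("xyz",[180,0,yaw],degrees=True),[.503,-.386,.22])
E
```

```text
time_s: 11.6
tool_pos: [0.5089, -0.3243, 0.3327]
tool_rot: [-178.9, 0.7, 59.4]
force: [0.1, -0.4, 0.6]
grip_width: 0.0863
11.6 pos [ 0.5089 -0.3243  0.3327] rot [-178.9    0.7   59.4] F [ 0.1 -0.4  0.6] w 0.0863 q [ 76.6  22.6 -61.2  84.2  20.1  86.1  74.8]
N 3 row [cm] [-1.89, 0.83, 3.76] rad [-0.007, 0.0036, -0.0523] mid [0.504, -0.365, 0.258] end [0.503, -0.386, 0.22]
```

```bash
python3 -m creep '[[-1.9,0.8,3.5,-0.007,0.004,-0.052,1],[-1.9,0.8,3.5,-0.007,0.004,-0.052,1],[-1.9,0.8,3.5,-0.007,0.004,-0.052,1],[0,0,0,0,0,0,1]]'; python3 - <<'E'
from h import *
o=state(); from cell import optics
plan(Ro.from_euler("xyz",[180,0,68.4],degrees=True),[.503,-.386,.15],N=3)
c=optics.read_camera("side"); W=cloud(c); hsv=cv2.cvtColor(c["frame"],cv2.COLOR_BGR2HSV)
m=(hsv[...,1]<60)&(hsv[...,2]>110)&(W[...,2]>.044)&(W[...,2]<.058)&(abs(W[...,0]-.503)<.06)&(abs(W[...,1]+.386)<.04)
print(m.sum(),cv2.minAreaRect(W[m][:,:2].astype(np.float32)) if m.sum()>5 else 0)
cv2.imwrite("pics/br.png",cv2.resize(c["frame"][230:370,250:440],None,fx=3,fy=3,interpolation=cv2.INTER_CUBIC))
E
```

```text
time_s: 12.0
tool_pos: [0.4951, -0.3983, 0.2213]
tool_rot: [-179.9, 0.2, 68.0]
force: [-0.4, -0.1, 0.0]
grip_width: 0.0872
12.0 pos [ 0.4951 -0.3983  0.2213] rot [-179.9    0.2   68. ] F [-0.4 -0.1  0. ] w 0.0872 q [ 79.6  30.4 -58.5  89.   26.7  75.7  85.9]
N 3 row [cm] [0.48, 0.1, 2.38] rad [-0.0006, 0.0011, -0.0024] mid [0.5, -0.39, 0.174] end [0.503, -0.386, 0.15]
89 ((0.5013099312782288, -0.3870358467102051), (0.011383037082850933, 0.09823453426361084), 67.89285278320312)
```

View pics/br.png

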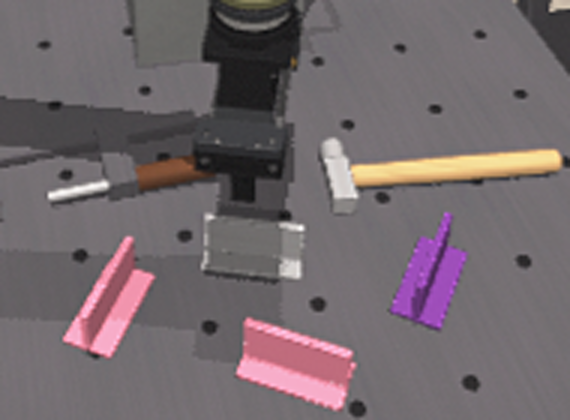

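The grey bracket is at crop (255,245) under the hand, with clamp and hammer clear. The rib agrees with the first measurement. Descending.

```bash
python3 -m creep '[[0.5,0.1,2.3,0,0,0,1],[0.4,0.1,2.3,0,0,0,1],[0.3,0.1,2.3,0,0,0,1],[0,0,2,0,0,0,1],[0,0,2,0,0,0,1]]'; python3 - <<'E'
from h import *
o=state()
plan(Ro.from_euler("xyz",[180,0,68.4],degrees=True),[.503,-.386,.084],N=3)
E
```

```text
time_s: 12.55
tool_pos: [0.5151, -0.382, 0.1288]
tool_rot: [178.7, 0.4, 68.1]
force: [0.8, -0.1, 0.4]
grip_width: 0.0874
12.55 pos [ 0.5151 -0.382   0.1288] rot [178.7   0.4  68.1] F [ 0.8 -0.1  0.4] w 0.0874 q [ 75.6  35.2 -55.3  94.3  31.6  65.9  80.6]
N 3 row [cm] [-0.27, -0.35, 1.49] rad [0.0077, 0.0022, -0.0016] mid [0.507, -0.385, 0.099] end [0.503, -0.386, 0.084]
```

```bash
python3 -m creep '[[-0.3,-0.4,1,0.008,0.002,0,1],[-0.2,-0.4,1,0.008,0.002,0,1],[-0.2,-0.3,1,0.008,0,0,1],[0,0,0,0,0,0,1]]'; python3 - <<'E'
from h import *
o=state()
plan(Ro.from_euler("xyz",[180,0,68.4],degrees=True),[.503,-.386,.084],N=1)
E
```

```text
time_s: 12.95
tool_pos: [0.505, -0.3821, 0.1022]
tool_rot: [179.9, 0.2, 68.3]
force: [0.5, 0.1, 0.1]
grip_width: 0.0868
12.95 pos [ 0.505  -0.3821  0.1022] rot [179.9   0.2  68.3] F [0.5 0.1 0.1] w 0.0868 q [ 75.4  36.6 -54.2  95.6  32.6  64.7  80.4]
N 1 row [cm] [-0.43, -0.05, 1.82] rad [0.0022, 0.0036, -0.0023] mid [0.503, -0.386, 0.084] end [0.503, -0.386, 0.084]
```

```bash
python3 -m creep '[[-0.2,0,0.8,0,0.002,0,1],[-0.2,0,0.8,0,0.002,0,1],[0,0,0,0,0,0,1]]' 40; python3 - <<'E'
from h import *
o=state()
E
python3 -m creep '[[0,0,0,0,0,0,0],[0,0,0,0,0,0,0],[0,0,0,0,0,0,0],[0,0,0,0,0,0,0],[0,0,0,0,0,0,0],[0,0,0,0,0,0,0],[0,0,0,0,0,0,0],[0,0,0,0,0,0,0],[0,0,0,0,0,0,0],[0,0,0,0,0,0,0],[0,0,0,0,0,0,0]]' 40; python3 - <<'E'
from h import *
o=state()
E
```

```text
time_s: 13.25
tool_pos: [0.5041, -0.387, 0.0866]
tool_rot: [179.7, 0.0, 68.2]
force: [0.8, -0.3, 0.6]
grip_width: 0.0868
13.25 pos [ 0.5041 -0.387   0.0866] rot [179.7   0.   68.2] F [ 0.8 -0.3  0.6] w 0.0868 q [ 75.3  37.8 -53.4  95.9  33.4  63.3  80.3]
time_s: 14.35
tool_pos: [0.5047, -0.3874, 0.0874]
tool_rot: [179.6, 0.0, 68.2]
force: [0.1, 1.4, 1.3]
grip_width: 0.0077
14.35 pos [ 0.5047 -0.3874  0.0874] rot [179.6   0.   68.2] F [0.1 1.4 1.3] w 0.0077 q [ 75.3  37.8 -53.5  95.8  33.4  63.3  80.3]
```

```bash
python3 -m creep '[[0,0,-1,0,0,0,0],[0,0,-2,0,0,0,0],[0,0,-4,0,0,0,0],[0,0,-4.5,0,0,0,0],[0,0,-4.5,0,0,0,0],[0,0,-4.5,0,0,0,0],[0,0,-2,0,0,0,0]]'; python3 - <<'E'
from h import *
o=state()
plan(RD(90),B([-15,0,290]))
E
```

```text
time_s: 15.05
tool_pos: [0.4982, -0.3842, 0.3116]
tool_rot: [-179.1, -0.4, 68.3]
force: [1.2, -0.9, -5.1]
grip_width: 0.0075
15.05 pos [ 0.4982 -0.3842  0.3116] rot [-179.1   -0.4   68.3] F [ 1.2 -0.9 -5.1] w 0.0075 q [ 79.6  27.  -61.   82.4  23.2  85.1  87.4]
N 10 row [cm] [4.44, -0.65, 0.24] rad [-0.0015, -0.0009, -0.0319] mid [0.539, -0.118, 0.299] end [0.538, 0.061, 0.29]
```

```bash
python3 -m creep '[[2.5,-0.4,0.2,0,0,-0.02,0],[4.4,-0.6,0.2,0,0,-0.033,0],[4.4,-0.6,0.2,0,0,-0.033,0],[4.4,-0.6,0.2,0,0,-0.033,0],[4.4,-0.6,0.2,0,0,-0.033,0],[4.4,-0.6,0.2,0,0,-0.033,0],[4.4,-0.6,0.2,0,0,-0.033,0],[4.4,-0.6,0.2,0,0,-0.033,0],[3,-0.4,0.2,0,0,-0.033,0],[2,-0.3,0.2,0,0,-0.03,0],[0,0,0,0,0,0,0]]'; python3 - <<'E'
from h import *
o=state();print(iB(o["tool_pos"]))
plan(RD(90),B([-15,0,250]))
E
```

```text
time_s: 16.15
tool_pos: [0.5317, 0.0198, 0.2885]
tool_rot: [-178.6, -0.4, 87.4]
force: [-0.2, 0.1, -6.0]
grip_width: 0.0079
16.15 pos [0.5317 0.0198 0.2885] rot [-178.6   -0.4   87.4] F [-0.2  0.1 -6. ] w 0.0079 q [ 58.8  17.2 -73.9  97.5  16.1  79.2  69.7]
[-18.86272669 -41.36644525 288.46439053]
N 2 row [cm] [2.06, 0.25, 1.93] rad [-0.012, -0.0034, 0.0069] mid [0.538, 0.061, 0.25] end [0.538, 0.061, 0.25]
```

```bash
python3 -m creep '[[0.8,0.2,0.5,-0.01,0,0.005,0],[0.8,0.2,1,-0.01,0,0.005,0],[0.3,0,1.5,-0.004,0,0,0]]'; python3 - <<'E'
from h import *
o=state();print(iB(o["tool_pos"]))
plan(RD(90),B([-15,-15,200]))
from cell import optics
c=optics.read_camera("top"); cv2.imwrite("pics/in.png",cv2.resize(c["frame"][130:260,190:380],None,fx=3,fy=3,interpolation=cv2.INTER_CUBIC))
E
```

```text
time_s: 16.45
tool_pos: [0.5363, 0.0397, 0.2567]
tool_rot: [179.8, -0.3, 86.7]
force: [0.3, -0.5, -5.4]
grip_width: 0.0076
16.45 pos [0.5363 0.0397 0.2567] rot [179.8  -0.3  86.7] F [ 0.3 -0.5 -5.4] w 0.0076 q [ 55.5  18.4 -72.6 100.3  18.   74.6  65.6]
[-15.48629903 -21.29586114 256.74000391]
N 2 row [cm] [0.3, 0.02, 2.84] rad [0.0013, -0.0024, 0.0007] mid [0.537, 0.046, 0.2] end [0.537, 0.046, 0.2]
```

View pics/in.png

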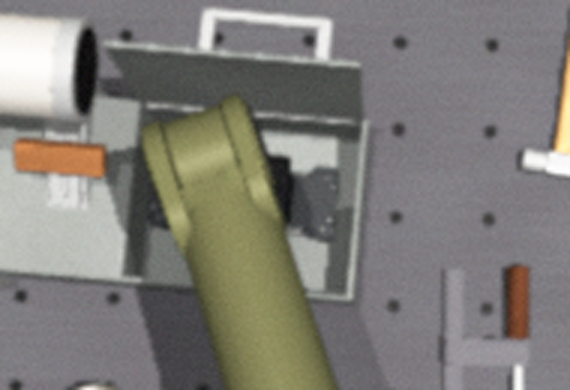

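The bracket hand is over the chamber, and the wrist link's top at crop (235,98) looks close to the lid at (230,80). I'll check the clearance with depth before going down.

```bash
python3 - <<'E'
from h import *
from cell import optics
for n in("top","side"):
    c=optics.read_camera(n); W=cloud(c).reshape(-1,3); P=(RB.inv().apply(W-O))*1000; 
    hsv=cv2.cvtColor(c["frame"],cv2.COLOR_BGR2HSV).reshape(-1,3)
    k=(abs(P[:,1])<140)&(P[:,0]>-120)&(P[:,0]<240)&(P[:,2]>125)&(P[:,2]<700)
    for a in range(130,640,40):
        s=k&(P[:,2]>=a)&(P[:,2]<a+40); ol=s&(hsv[:,1]>70)|s&(hsv[:,2]<60)
        g=s&(hsv[:,1]<40)&(hsv[:,2]>80)
        f=lambda m:(m.sum(),np.percentile(P[m][:,0],[2,98]).round()) if m.sum()>5 else 0
        print(n,a,"arm",f(ol),"grey",f(g))
E
```

```text
top 130 arm 0 grey (np.int64(138), array([100., 107.]))
top 170 arm 0 grey (np.int64(82), array([106., 111.]))
top 210 arm 0 grey (np.int64(126), array([110., 115.]))
top 250 arm 0 grey (np.int64(123), array([-49., 119.]))
top 290 arm (np.int64(80), array([-52.,   4.])) grey (np.int64(711), array([-47., 174.]))
top 330 arm (np.int64(90), array([-35.,  18.])) grey (np.int64(9), array([ 16., 124.]))
top 370 arm 0 grey 0
top 410 arm 0 grey 0
top 450 arm 0 grey 0
top 490 arm 0 grey 0
top 530 arm (np.int64(24), array([-56.,  30.])) grey 0
top 570 arm (np.int64(1607), array([-106.,   22.])) grey (np.int64(14), array([-119.,  -26.]))
top 610 arm (np.int64(532), array([-119.,  -65.])) grey 0
side 130 arm 0 grey (np.int64(192), array([-53., 104.]))
side 170 arm (np.int64(29), array([-28.,  -9.])) grey (np.int64(469), array([-68., 109.]))
side 210 arm 0 grey (np.int64(225), array([-67., 114.]))
side 250 arm (np.int64(210), array([-55.,  17.])) grey (np.int64(240), array([-57., 117.]))
side 290 arm (np.int64(231), array([-53., 107.])) grey (np.int64(375), array([ 39., 170.]))
side 330 arm (np.int64(324), array([-54., 124.])) grey (np.int64(11), array([-51., 135.]))
side 370 arm (np.int64(164), array([-52., 104.])) grey (np.int64(52), array([-56., 123.]))
side 410 arm (np.int64(195), array([-50.,  10.])) grey (np.int64(7), array([-54., -52.]))
side 450 arm (np.int64(191), array([-50.,  10.])) grey 0
side 490 arm (np.int64(166), array([-51.,  18.])) grey 0
side 530 arm (np.int64(408), array([-108.,   33.])) grey 0
side 570 arm (np.int64(627), array([-116.,   22.])) grey 0
side 610 arm (np.int64(119), array([-119.,  -64.])) grey 0
```

Clearance to the lid is about 70 mm. Descending.

```bash
python3 -m creep '[[0.3,0,2,0,0,0,0],[0.2,0,2.5,0,0,0,0],[0,0,2.5,0,0,0,0],[0,0,2.5,0,0,0,0],[0,0,2,0,0,0,0]]'; python3 - <<'E'
from h import *
o=state();print(iB(o["tool_pos"]))
plan(RD(90),B([-15,-10,105]),N=4)
E
```

```text
time_s: 17.1
tool_pos: [0.541, 0.04, 0.1418]
tool_rot: [179.5, -0.2, 86.1]
force: [0.2, -0.1, -4.9]
grip_width: 0.0074
17.1 pos [0.541  0.04   0.1418] rot [179.5  -0.2  86.1] F [ 0.2 -0.1 -4.9] w 0.0074 q [ 48.   26.1 -65.5 107.   26.5  63.5  58.7]
[-10.74694153 -20.70383375 141.81266988]
N 4 row [cm] [0.26, -0.11, 0.92] rad [0.0021, -0.001, -0.0022] mid [0.538, 0.048, 0.114] end [0.537, 0.051, 0.105]
```

```bash
python3 -m creep '[[0.3,-0.1,1,0.002,-0.001,-0.002,0],[0.3,-0.1,1,0.002,-0.001,-0.002,0],[0.3,-0.1,1,0.002,0,-0.002,0],[0,0,0.5,0.002,0,0,0],[0,0,0,0,0,0,0]]'; python3 - <<'E'
from h import *
o=state();print(iB(o["tool_pos"]))
plan(RD(90),B([-13,-13,95]),N=2)
E
```

```text
time_s: 17.6
tool_pos: [0.5396, 0.0478, 0.1043]
tool_rot: [-179.9, -0.1, 86.2]
force: [-0.8, 0.3, -5.0]
grip_width: 0.0079
17.6 pos [0.5396 0.0478 0.1043] rot [-1.799e+02 -1.000e-01  8.620e+01] F [-0.8  0.3 -5. ] w 0.0079 q [ 44.5  29.1 -62.7 108.4  29.5  60.8  55.8]
[-12.61033069 -12.96330178 104.2785698 ]
N 2 row [cm] [-0.0, -0.02, 0.46] rad [-0.0007, -0.0012, -0.0037] mid [0.539, 0.048, 0.095] end [0.539, 0.048, 0.095]
```

```bash
python3 -m creep '[[0,0,0.3,0,0,0,0],[0,0,0.3,0,0,0,0],[0,0,0.25,0,0,0,0]]'; python3 -m creep '[[0,0,0.2,0,0,0,0]]'; python3 -m creep '[[0,0,0.15,0,0,0,0]]'
```

```text
time_s: 17.9
tool_pos: [0.5411, 0.048, 0.0969]
tool_rot: [179.9, -0.1, 86.2]
force: [-0.3, -0.1, -4.9]
grip_width: 0.0076
time_s: 18.0
tool_pos: [0.5412, 0.0479, 0.0949]
tool_rot: [179.9, -0.1, 86.2]
force: [0.0, 0.3, -6.0]
grip_width: 0.0078
time_s: 18.1
tool_pos: [0.5413, 0.0478, 0.0934]
tool_rot: [179.9, -0.1, 86.1]
force: [-0.5, -0.6, -4.7]
grip_width: 0.0075
```

```bash
python3 -m creep '[[0,0,0.1,0,0,0,0]]'
```

```text
time_s: 18.2
tool_pos: [0.5412, 0.0478, 0.0924]
tool_rot: [179.9, -0.1, 86.1]
force: [-3.6, -0.7, 7.1]
grip_width: 0.0078
```

Contact at z 0.0924, just as predicted. Releasing.

```bash
python3 -m creep '[[0,0,0,0,0,0,0.15],[0,0,0,0,0,0,0.15],[0,0,0,0,0,0,0.5],[0,0,0,0,0,0,0.5],[0,0,0,0,0,0,0.5],[0,0,0,0,0,0,0.5]]'; python3 -m creep '[[0,0,-1,0,0,0,0.5],[0,0,-2,0,0,0,0.5],[0,0,-3,0,0,0,0.5],[0,0,-4,0,0,0,0.5],[0,0,-4.5,0,0,0,0.5],[0,0,-4.5,0,0,0,0.5]]'; python3 -m creep '[[-4,0.5,-1,0,0,0,0.5],[-4,0.5,0,0,0,0,0.5],[-4,0.5,0,0,0,0,0.5],[-4,0.5,0,0,0,0,0.5],[-4,0,0,0,0,0,0.5],[-4,0,0,0,0,0,0.5]]'; python3 - <<'E'
from h import *
from cell import optics
o=state()
c=optics.read_camera("top"); s=optics.read_camera("side")
a=cv2.resize(c["frame"][130:300,170:440],(800,504)[:2],interpolation=cv2.INTER_CUBIC)[:300*2]
b=cv2.resize(s["frame"][110:260,230:400],(400,353),interpolation=cv2.INTER_CUBIC)
a=cv2.resize(a,(400,252)); I=np.zeros((353,800,3),np.uint8); I[:252,:400]=a; I[:,400:]=b; cv2.imwrite("pics/end.png",I)
W=cloud(c); P=(RB.inv().apply(W.reshape(-1,3)-O)*1000).reshape(W.shape); f=lambda m:(m.sum(),cv2.minAreaRect(P[m][:,:2].astype(np.float32))) if m.sum()>4 else m.sum()
ins=(abs(P[...,0])<90)&(abs(P[...,1])<120)
print("floor",f(ins&(P[...,2]<20)),"rib",f(ins&(P[...,2]>45)&(P[...,2]<70)),np.percentile(P[ins][:,2],[2,50,98]))
lid=(abs(P[...,1])<110)&(P[...,0]>90)&(P[...,0]<130)&(P[...,2]>140)&(P[...,2]<322); q=np.polyfit(P[lid][:,2],P[lid][:,0],1); print("lid lean deg",np.degrees(np.arctan(q[0])),lid.sum())
for n,cc in(("top",c),("side",s)):
    W=cloud(cc); hsv=cv2.cvtColor(cc["frame"],cv2.COLOR_BGR2HSV)
    m=(hsv[...,0]<15)&(hsv[...,1]>120)&(W[...,2]>.15)&(W[...,2]<.24)&(abs(W[...,0]-.58)<.05)&(abs(W[...,1]-.26)<.07); print("wood",np.median(W[m],0),np.percentile(W[m],97,axis=0))
E
```

```text
time_s: 18.8
tool_pos: [0.5442, 0.0487, 0.0954]
tool_rot: [179.5, -0.2, 86.1]
force: [-1.0, 0.5, 0.2]
grip_width: 0.0372
time_s: 19.4
tool_pos: [0.5389, 0.0482, 0.2883]
tool_rot: [-179.8, -0.2, 86.3]
force: [1.0, -0.4, 0.3]
grip_width: 0.0437
time_s: 20.0
tool_pos: [0.5492, -0.1886, 0.3129]
tool_rot: [179.1, 0.0, 87.4]
force: [0.4, 0.6, -0.2]
grip_width: 0.0436
20.0 pos [ 0.5492 -0.1886  0.3129] rot [179.1   0.   87.4] F [ 0.4  0.6 -0.2] w 0.0436 q [ 72.2  21.2 -69.4  90.6  20.   81.2  88.8]
floor (np.int64(3006), ((-0.0767822265625, -0.03073883056640625), (239.6470489501953, 179.88499450683594), 89.96263885498047)) rib (np.int64(69), ((-12.703399658203125, -10.546110153198242), (97.89703369140625, 9.651694297790527), 0.05387821048498154)) [-2.1023407   5.83127477 50.68364484]
lid lean deg 6.198561774454717 1147
wood [0.58831527 0.25718092 0.18621029] [0.60346217 0.30381479 0.1957993 ]
wood [0.58408777 0.24452995 0.1853554 ] [0.60159482 0.29867563 0.19316557]
```

View pics/end.png

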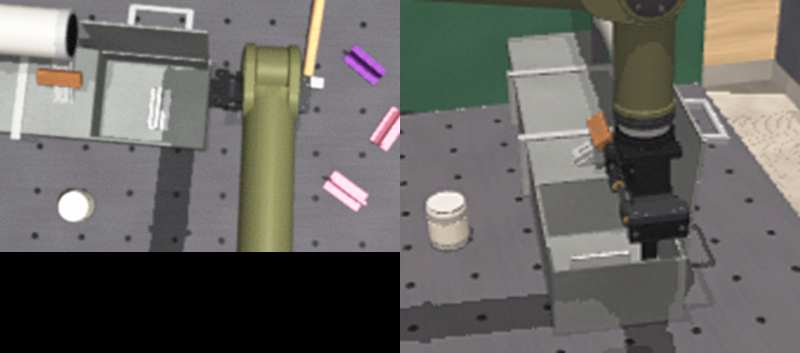

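The bracket stands upright in the chamber, with its rib at crop (155,108). The lid leans back open and the handle is down at (58,78). Nothing is touching the robot, so I'll hand in.

```bash
python3 -m creep '[[0,0,0,0,0,0,0.5],[0,0,0,0,0,0,0.5]]'; python3 -c "
from cell import order; print(order.sign_off())"
```

```text
time_s: 20.3
tool_pos: [0.5481, -0.1955, 0.3126]
tool_rot: [179.1, 0.0, 86.7]
force: [0.4, 0.2, 0.6]
grip_width: 0.0438
the job is handed in; nothing more can be done
None
```

The job is done and handed in at 20.3 s, in the order asked.

- **Gate:** it started about 20 mm ajar. With the lid closed I pressed it home along its slope, about 29 N held for 0.6 s at 0.3 mm from the stop. The last depth check put the handle at z 0.186 m, against 0.185 m for shut.
- **Lid:** I swung it open by its bar and released it. It stands by itself, leaning 5–6° past upright.
- **Bracket:** I laid the grey bracket on the chamber floor near the middle. It touched down at the predicted height, with about 12 N of contact. Its rib lies along the box's x axis, centred at box (-13, -11) mm.
- **Everything else:** the hand was clear and its force near zero at hand-in. In the last picture the tin and the visible part of the hammer looked undisturbed. The clamp was hidden behind the arm, so I did not re-check it. I did not measure any of the three again.

**Disagreements:**
- While the lid opened, the bar slipped about 7 mm along the fingers.
- The lid's lean read 5.4° from the tool and 6.2° from the camera.
- The rib top in the last depth map was not a clean height check: the 98th percentile inside the chamber was 51 mm, against 57 mm expected. That the bracket lies flat rests on the touchdown height and the picture.

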